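Load the instrument tray and latch the sterilising container

ROBOT

A 7-joint arm with a two-finger parallel gripper is mounted at the origin on the work surface. World frame = base frame: x ahead of the robot, y to its left, z up, the work surface at z = 0. Lengths are in m, angles in rad, forces in N, time in s.
With the tool pointing down it reaches from about 0.35 to 0.9 m from the base axis. Payload 8.1 kg.
Tool frame: the origin (TCP) lies on the centre line of the jaws, within the pads' length; the fingertips stand tip_reach ahead of it and the grasp point (between the pads) lies 2 mm behind it (tip_reach is the distance from the TCP to the fingertips, in m); z points along the fingers, x is the direction in which the jaws open and shut, and the axes are right-handed (so a half turn about z gives the same grasp; the last joint's range is limited). The gripper opens to 85 mm and grips with 20 to 120 N. Pads are 22 mm wide; open, the fingers measure 114 mm over their backs; the gripper's body (76 mm by 85 mm) begins 54 mm behind the grasp point. The pads swing forward as they close: fully open they stand 13 mm farther back than shut.
Start: joints at [1.122, 0.434, 0.025, 1.573, -0.012, 1.134, -0.075], TCP at [0.212, -0.588, 0.248] pointing down, gripper open.
Joint ranges: [-2.62, 2.62], [-0.44, 2.09], [-1.27, 1.32], [0.08, 2.57], [-1.32, 4.46], [0.12, 2], [-2.74, 2.74]. Speed limits (rad/s): [2.22, 2.22, 3.01, 3.01, 3.14, 3.14, 3.14].

INTERFACE

Orientations are given as a unit quaternion [w, x, y, z].
In Python, from plant import * gives the robot as it stands.
- The arm moves only by the tool apply_moves, never from a script. Its argument "steps" is a list of rows, each an object of numbers: "fingers": the closure, from 0 (fully open) to 1 (shut); "dx", "dy", "dz": the shift along the tool's x, y, z normalised to -1 to 1, where 1 is 0.1 m; "ax", "ay", "az": the turn, a rotation vector about the tool's x, y, z normalised to -1 to 1, where 1 is 90 degrees. In form: [{"fingers": .., "dx": .., "dy": .., "dz": .., "ax": .., "ay": .., "az": ..}, ...]. A call has 1 to 5 rows; each row is the pose to reach, as a shift and turn from the pose commanded when the call began, along the tool's axes at that moment; what a row does not reach only later rows make up. A row lasts 1/10 s, in which the tool goes at most 50 mm and 8.59 degrees, less where a joint would pass 70% of its speed; a pose out of reach is approached as far as the arm can. A call with a number of a shift or a turn outside -1 to 1 is refused whole. A call with a gripper value outside its range is refused whole. The fingers move at their own pace and stop on an object; "squeeze" is the grip in N (left out, the last holds). Time passes only in rows, so rows that repeat a pose let the fingers close. It gives the time, the measured TCP pose, the force and the opening at its end, in the units of the state.
- state(): the state, without advancing time (a new reading comes with each control period).
- read_camera(name): name is "scene" or "top" or "wrist"; returns the picture (400x640x3 uint8, blue, green, red); there is no depth.
- camera_info(name): a dict with "fx", "fy", "cx", "cy" (pixels), "k1" (the pictures are not rectified: a ray, as slopes to the right and down, at radius r is drawn at 1 + k1 r^2 times it, then the intrinsics apply), "world_from_camera" (4x4, takes a point from camera to world coordinates). Camera axes: x right, y up, looking along -z (the intrinsics and any distortion apply to the point x, -y, -z); pixel columns grow to the right and rows downward; lengths in m; the calibration is good to about 2 mm. A picture is of the moment at which its call begins: read the wrist's pose just before it. camera_info takes no time and is no camera call; for the wrist camera it gives the pose at the moment of the call.
- sign_off(): hands the job in, once; it reports no verdict.
The state is a dict: "time": time; "qpos": joint angles; "dq": joint speeds; "tau": joint torques, N m; "tool_pos": TCP position; "tcp_rot": TCP orientation; "ft_force": force on the tool from outside, world axes, zero at the start; "wrist_torque": the same for the moment, N m; "opening": finger opening in m.
Only numpy, scipy, OpenCV 4.12 (cv2) and the standard library are available. Lean on these libraries where they do the work, as an engineer would, in place of code of your own. Each camera call takes 0.05 s, during which the arm holds its last target. There are 200 camera calls.

TASK

Lift the instrument tray by its blue handle and set it upright on the floor of the open sterilising container. Then swing the container's blue lid shut and press its front edge down against the rubber seal until the orange clip catches and holds it shut. Leave everything else on the table where it is.

Things in the scene. Friction and masses are not known exactly. Their poses are not given: they have to be found in the camera images.
- box: Aluminium sterilising container, fixed, 180 (its x) x 260 (y) x 90 mm high, open at the top, walls and floor 6 mm (inner floor 6 mm above the table). Origin: centre of its underside. Its -x side is the front with the clip, roughly facing the robot; its +x side has the lid's hinge. A black rubber seal stands 10 mm proud along the front rim and yields downward.
- lid (a joint): Blue lid's angle (rad): 0 hard down, 0.01 shut and held by the clip, 1.57 upright, 1.95 stop, leaning back. A stiff hinge holds it where it is left (about 2 N at the front edge moves it). Below about 0.09 the lid's bar pushes the clip aside, below 0.045 it squeezes the seal; on the pad it takes some 8 to 14 N until the clip snaps over the bar. If not caught, it is lifted to 0.03 or more.
- lid_hinge (a point): Point on the lid's hinge line, middle of the container's rear edge, 92.5 mm above the table, 90 mm behind the container's centre. The line runs along the container's y. The frame turns with the lid: its -x points from the hinge to the lid's front edge, its z out of the outer face.
- lid_press (a point): Centre of the black rubber press pad (30 x 80 mm) near the lid's front edge, on the outer face, 150 mm from the hinge line. The lid is a plate 180 x 260 mm, 14 mm thick (pad 3 mm more); the hinge line lies in its inner face. With the lid shut this point is 110 mm above the table. Axes as for lid_hinge.
- clip (a joint): How far the orange spring clip on the container's front is pushed outward (m): 0 = home; the lid's bar pushes it out about 5 mm in passing, then it springs back over the bar. 44 mm wide, its top level with the shut lid, just in front of the lid's edge. It need not be touched.
- tray_handle (a point): Centre of the tray's blue handle bar, 100 (its x) x 10 (y) x 12 mm high, 62 mm above the tray's underside, on a thin post at each end. The tray is open, of steel, 130 (x) x 85 (y) x 28 mm high, about 0.3 kg, upright on the table, yaw varies; it fits in the container either way round. On the container's floor the bar's centre is 68 mm above the table.
- dish: Empty white plastic kidney dish, 170 x 75 x 36 mm, loose, standing on the other side of the container from the tray; leave it alone. Origin: near the centre of its underside.
- gallipot: Small steel bowl, 80 mm across, 50 mm high, loose; leave it alone. Origin: centre of its underside.
- bottle: Blue bottle with a white cap, 64 mm across, 150 mm high, loose; leave it alone. Origin: centre of its underside.
- jar: Amber jar with a white cap, 60 mm across, 70 mm high, loose; leave it alone. Origin: centre of its underside.
- forceps: Steel forceps lying on the table, 150 mm long, 8 mm thick, loose; leave them alone. Origin: at the middle, on the table.

How it is judged:
By the outcome, as a careful person would: the job done as asked, in the order asked, and still so for the second after the job is handed in, with the robot touching nothing.
It also fails if it takes over 70 s, if anything falls off the work surface, if the arm or the gripper's body presses on something with over 40 N, if the wrist force passes 120 N, or if a joint passes its speed limit or range.

## Working session

There is one attempt and no reset: what is moved stays moved. The work goes in short steps, Python scripts to look and compute and a tool call to move; the robot and the scene stay as the last step left them, time stands still between calls to the robot, and variables do not carry over. Pictures are saved under pics/ and viewed, about 8 in all and at most 12, crops included, and the job is handed in when it is done.

Besides the shell and the picture viewer there is one more tool, called after ">>>" as name(argument=value, ...) on one line, values as JSON. apply_moves: Moves the arm, as the interface text tells. Its arguments: {"type":"object","properties":{"steps":{"type":"array","items":{"type":"object","properties":{"fingers":{"type":"number"},"dx":{"type":"number"},"dy":{"type":"number"},"dz":{"type":"number"},"ax":{"type":"number"},"ay":{"type":"number"},"az":{"type":"number"}}}},"squeeze":{"type":"number"}},"required":["steps"]}

```bash
mkdir -p pics; ls; python3 - <<'E'
from plant import *
import cv2
s=state();print(s)
for n in("scene","top"):
    cv2.imwrite(f"pics/{n}0.png",read_camera(n));print(n,camera_info(n))
E
```

```text
pics
{'time': 0.0, 'qpos': array([ 1.12239584,  0.43518033,  0.02498246,  1.57409647, -0.01162172,
        1.13400133, -0.07508194]), 'dq': array([-3.83156327e-04,  2.43192036e-04,  1.16137211e-03,  2.37788246e-03,
       -8.94761710e-05,  7.26935863e-04,  5.73743368e-04]), 'tau': array([ 1.56555408e-03, -6.70469499e+01,  1.02538470e+00, -3.16212094e+01,
        1.54359173e-02,  1.23279006e-02, -1.47868457e-05]), 'tool_pos': array([ 0.21163154, -0.5875702 ,  0.24755279]), 'tcp_rot': array([-3.90768247e-04,  8.18194247e-01, -5.74941371e-01, -6.63597702e-04]), 'ft_force': array([-0.27235423,  1.0570264 , -0.77467885]), 'wrist_torque': array([-0.06342646,  0.02430205, -0.03694576]), 'opening': 0.08524433003923264}
scene {'fx': 438.0962387996182, 'fy': 438.0962387996182, 'cx': 321.4104968044488, 'cy': 202.52310752218403, 'k1': 0.027230662361150727, 'world_from_camera': array([[-0.83764142, -0.36097636,  0.40994258,  1.05422178],
       [ 0.54593626, -0.52906803,  0.64964654,  0.8093968 ],
       [-0.01761953,  0.76797337,  0.64023938,  0.88817648],
       [ 0.        ,  0.        ,  0.        ,  1.        ]])}
top {'fx': 362.6687969447798, 'fy': 362.6687969447798, 'cx': 319.68720875286914, 'cy': 201.22882284602855, 'k1': -0.06858375298413115, 'world_from_camera': array([[ 0.01182452,  0.98486952, -0.17289361,  0.35849053],
       [-0.99992699,  0.01121567, -0.00449807, -0.01080371],
       [-0.0024909 ,  0.17293418,  0.98493023,  1.26721268],
       [ 0.        ,  0.        ,  0.        ,  1.        ]])}
```

View pics/top0.png

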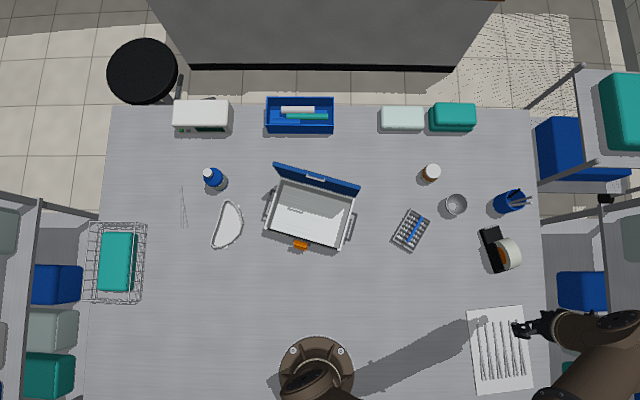

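View pics/scene0.png

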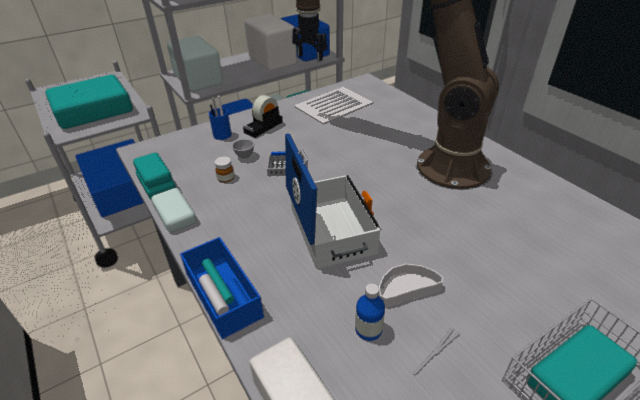

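The top view shows the container at about (310,210), the tray with its blue handle at about (412,230), and the lid standing roughly upright at the rear. I'll enlarge the container and tray.

```bash
python3 - <<'E'
import cv2
im=cv2.imread("pics/top0.png")
cv2.imwrite("pics/crop1.png",cv2.resize(im[150:270,250:450],None,fx=4,fy=4,interpolation=cv2.INTER_CUBIC))
E
```

```text
(no output)
```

View pics/crop1.png

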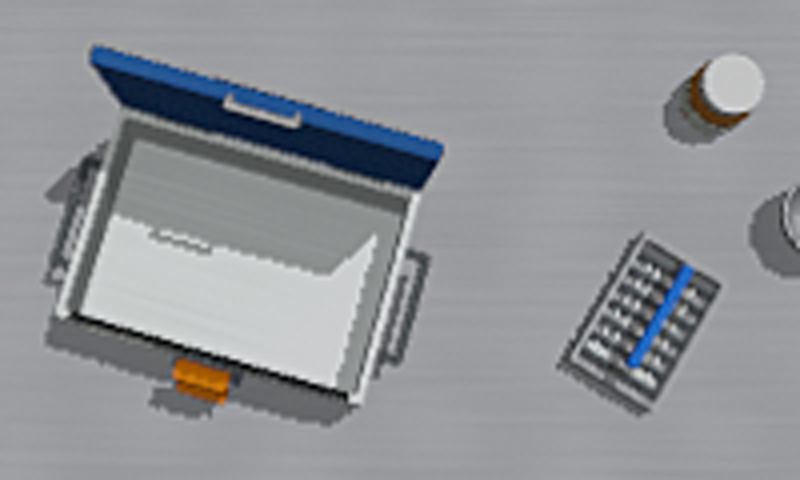

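The crop shows the handle's ends at (687,270) and (633,363), the rim's front corners at (60,317) and (356,404), and the lid's upper edge from (92,50) to (441,150).

```bash
cat > h.py <<'E'
import numpy as np, cv2
from scipy.spatial.transform import Rotation as R
def unproj(ci,px,z):
    K=np.array([[ci['fx'],0,ci['cx']],[0,ci['fy'],ci['cy']],[0,0,1.]])
    W=ci['world_from_camera']
    u=cv2.undistortPoints(np.array([[px]],float),K,np.array([ci['k1'],0,0,0.]))[0,0]
    d=W[:3,:3]@np.array([u[0],-u[1],-1]); o=W[:3,3]
    return o+d*(z-o[2])/d[2]
def project(ci,P):
    K=np.array([[ci['fx'],0,ci['cx']],[0,ci['fy'],ci['cy']],[0,0,1.]])
    W=ci['world_from_camera']; p=W[:3,:3].T@(np.array(P)-W[:3,3])
    return cv2.projectPoints(np.array([[p[0],-p[1],-p[2]]]),np.zeros(3),np.zeros(3),K,np.array([ci['k1'],0,0,0.]))[0].ravel()
def toolrot(s):
    w,x,y,z=s['tcp_rot']; return R.from_quat([x,y,z,w])
E
python3 - <<'E'
from plant import *
from h import *
ci=camera_info("top")
f=lambda p,z:unproj(ci,(250+(p[0]-1.5)/4,150+(p[1]-1.5)/4),z)
print("handle",[f(p,.068).round(4) for p in((687,270),(633,363))])
c=[f(p,.09) for p in((60,317),(356,404),(415,198),(122,110))]
print("rim FL FR RR RL",np.round(c,4))
print("front len",np.linalg.norm(c[0]-c[1]), 'side',np.linalg.norm(c[1]-c[2]),np.linalg.norm(c[0]-c[3]))
v=c[0]-c[1];print("yaw from y",np.arctan2(-v[0],v[1]))
for z in(.25,.27,.28):print(z,[f(p,z).round(4) for p in((92,50),(441,150))])
s=state();print(toolrot(s).as_matrix().round(3))
print(camera_info("wrist"))
E
```

```text
handle [array([ 0.5188, -0.3464,  0.068 ]), array([ 0.4408, -0.2987,  0.068 ])]
rim FL FR RR RL [[ 0.4716  0.173   0.09  ]
 [ 0.4042 -0.0684  0.09  ]
 [ 0.5735 -0.1165  0.09  ]
 [ 0.6453  0.1276  0.09  ]]
front len 0.2505689086571334 side 0.1759551175375966 0.1795611476404928
yaw from y -0.27230212441303303
0.25 [array([0.651 , 0.1321, 0.25  ]), array([ 0.5794, -0.121 ,  0.25  ])]
0.27 [array([0.6452, 0.1293, 0.27  ]), array([ 0.5751, -0.1188,  0.27  ])]
0.28 [array([0.6424, 0.1279, 0.28  ]), array([ 0.5729, -0.1177,  0.28  ])]
[[ 0.339 -0.941 -0.001]
 [-0.941 -0.339  0.001]
 [-0.001  0.    -1.   ]]
{'fx': 303.26619663808754, 'fy': 303.26619663808754, 'cx': 321.23836626224323, 'cy': 199.29352768671416, 'k1': 0.0028321692829414344, 'world_from_camera': array([[ 3.39602122e-01,  9.03583364e-01,  2.61165661e-01,
         2.76597793e-01],
       [-9.40569093e-01,  3.26372969e-01,  9.38640809e-02,
        -5.65099631e-01],
       [-4.23390383e-04, -2.77520790e-01,  9.60719538e-01,
         3.73908105e-01],
       [ 0.00000000e+00,  0.00000000e+00,  0.00000000e+00,
         1.00000000e+00]])}
```

>>> apply_moves(steps=[{"fingers": 0,"dx": -0.4,"dy": -0.855},{"fingers": 0,"dx": -0.4,"dy": -0.855},{"fingers": 0,"dx": -0.4,"dy": -0.855}])

```text
schema error: expected keys fingers, dx, dy, dz, ax, ay, az
```

```bash
python3 -c "
import plant
print([k for k in dir(plant) if not k.startswith('__')]); print(getattr(plant,'tip_reach',None))"
```

```text
['PlanningError', 'camera_info', 'read_camera', 'sign_off', 'state', 'tip_reach']
0.017
```

>>> apply_moves(steps=[{"fingers": 0,"dx": -0.4,"dy": -0.855,"dz": 0,"ax": 0,"ay": 0,"az": 0},{"fingers": 0,"dx": -0.4,"dy": -0.855,"dz": 0,"ax": 0,"ay": 0,"az": 0},{"fingers": 0,"dx": -0.4,"dy": -0.855,"dz": 0,"ax": 0,"ay": 0,"az": 0}])

```text
time: 0.4
tool_pos: [0.2849, -0.5162, 0.248]
tcp_rot: [-0.002, 0.821, -0.571, 0.0]
ft_force: [0.4, -0.2, 0.3]
opening: 0.0853
```

>>> apply_moves(steps=[{"fingers": 0,"dx": -0.4,"dy": -0.855,"dz": 0,"ax": 0,"ay": 0,"az": 0},{"fingers": 0,"dx": -0.4,"dy": -0.855,"dz": 0,"ax": 0,"ay": 0,"az": 0},{"fingers": 0,"dx": -0.4,"dy": -0.855,"dz": 0,"ax": 0,"ay": 0,"az": 0}])

```text
time: 0.7
tool_pos: [0.3513, -0.4492, 0.2481]
tcp_rot: [-0.002, 0.821, -0.571, 0.0]
ft_force: [0.3, -0.1, 0.3]
opening: 0.0853
```

>>> apply_moves(steps=[{"fingers": 0,"dx": -0.4,"dy": -0.855,"dz": 0,"ax": 0,"ay": 0,"az": 0},{"fingers": 0,"dx": -0.4,"dy": -0.855,"dz": 0,"ax": 0,"ay": 0,"az": 0},{"fingers": 0,"dx": -0.4,"dy": -0.855,"dz": 0,"ax": 0,"ay": 0,"az": 0}])

```text
time: 1.0
tool_pos: [0.4177, -0.3824, 0.2481]
tcp_rot: [-0.002, 0.821, -0.571, 0.0]
ft_force: [0.3, 0.1, 0.3]
opening: 0.0851
```

>>> apply_moves(steps=[{"fingers": 0,"dx": -0.4,"dy": -0.85,"dz": 0,"ax": 0,"ay": 0,"az": 0.14},{"fingers": 0,"dx": -0.4,"dy": -0.85,"dz": 0,"ax": 0,"ay": 0,"az": 0.28},{"fingers": 0,"dx": -0.4,"dy": -0.85,"dz": 0,"ax": 0,"ay": 0,"az": 0.42},{"fingers": 0,"dx": -0.4,"dy": -0.85,"dz": 0,"ax": 0,"ay": 0,"az": 0.5},{"fingers": 0,"dx": -0.4,"dy": -0.85,"dz": 0,"ax": 0,"ay": 0,"az": 0.571}])

```text
time: 1.5
tool_pos: [0.4788, -0.3216, 0.2479]
tcp_rot: [-0.0, -0.553, 0.833, 0.0]
ft_force: [-0.4, -0.4, -0.4]
opening: 0.0855
```

>>> apply_moves(steps=[{"fingers": 0,"dx": 0,"dy": 0,"dz": 0,"ax": 0,"ay": 0,"az": 0},{"fingers": 0,"dx": 0,"dy": 0,"dz": 0,"ax": 0,"ay": 0,"az": 0},{"fingers": 0,"dx": 0,"dy": 0,"dz": 0,"ax": 0,"ay": 0,"az": 0}])

```text
time: 1.8
tool_pos: [0.4787, -0.3219, 0.2482]
tcp_rot: [-0.0, -0.557, 0.831, 0.0]
ft_force: [-0.1, -0.1, 0.3]
opening: 0.0852
```

```bash
python3 - <<'E'
from plant import *
from h import *
s=state();print(s['time'],s['tool_pos'],s['qpos'].round(3));print(toolrot(s).as_matrix().round(4))
ci=camera_info("wrist");im=read_camera("wrist")
np.save("ci1.npy",ci,allow_pickle=True)
print(project(ci,(.48,-.3225,.068)))
cv2.imwrite("pics/w1.png",im)
E
```

```text
1.8 [ 0.47873175 -0.32194233  0.24823163] [ 0.463  0.356  0.049  1.696 -0.019  1.09  -1.443]
[[-3.802e-01 -9.249e-01 -1.000e-04]
 [-9.249e-01  3.802e-01  1.000e-04]
 [ 0.000e+00  2.000e-04 -1.000e+00]]
[319.43094114 180.57785415]
```

View pics/w1.png

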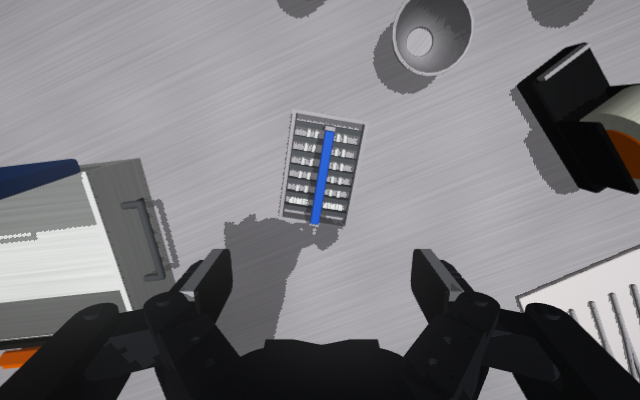

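The wrist picture shows the handle from (330,128) to (316,224), slightly rotated against the jaws.

```bash
python3 - <<'E'
from plant import *
from h import *
ci=camera_info("wrist");s=state();M=toolrot(s).as_matrix()
a,b=[unproj(ci,p,.068) for p in((330,128),(316,224))]
m=(a+b)/2;print(a,b,np.linalg.norm(a-b),m)
d=M.T@(a-b);print("tool dir",d, "az needed",np.arctan2(d[0],-d[1]))
print("shift tool",M.T@(np.array([m[0],m[1],.062-.002])-s['tool_pos']))
E
```

```text
[ 0.52500719 -0.35235445  0.068     ] [ 0.43722235 -0.30083554  0.068     ] 0.10178593490502359 [ 0.48111477 -0.326595    0.068     ]
tool dir [ 1.41968159e-02 -1.00791006e-01 -7.16036685e-06] az needed 0.13993342219940888
shift tool [ 0.00339548 -0.00397334  0.18827237]
```

>>> apply_moves(steps=[{"fingers": 0,"dx": 0.034,"dy": -0.04,"dz": 0.4,"ax": 0,"ay": 0,"az": 0.089},{"fingers": 0,"dx": 0.034,"dy": -0.04,"dz": 0.94,"ax": 0,"ay": 0,"az": 0.089},{"fingers": 0,"dx": 0.034,"dy": -0.04,"dz": 0.94,"ax": 0,"ay": 0,"az": 0.089}])

```text
time: 2.15
tool_pos: [0.478, -0.3246, 0.1493]
tcp_rot: [-0.002, -0.497, 0.868, 0.004]
ft_force: [-0.4, 0.3, 0.4]
opening: 0.0858
```

>>> apply_moves(steps=[{"fingers": 0.3,"dx": 0,"dy": 0,"dz": 0.25,"ax": 0,"ay": 0,"az": 0},{"fingers": 0.3,"dx": 0,"dy": 0,"dz": 0.5,"ax": 0,"ay": 0,"az": 0},{"fingers": 0.3,"dx": 0,"dy": 0,"dz": 0.75,"ax": 0,"ay": 0,"az": 0},{"fingers": 0.3,"dx": 0,"dy": 0,"dz": 0.94,"ax": 0,"ay": 0,"az": 0},{"fingers": 0.3,"dx": 0,"dy": 0,"dz": 0.94,"ax": 0,"ay": 0,"az": 0}])

```text
time: 2.65
tool_pos: [0.4807, -0.3261, 0.0597]
tcp_rot: [-0.001, -0.497, 0.868, 0.001]
ft_force: [-0.5, 1.2, -0.1]
opening: 0.0599
```

>>> apply_moves(squeeze=50, steps=[{"fingers": 0.6,"dx": 0,"dy": 0,"dz": 0,"ax": 0,"ay": 0,"az": 0},{"fingers": 0.8,"dx": 0,"dy": 0,"dz": 0,"ax": 0,"ay": 0,"az": 0},{"fingers": 1,"dx": 0,"dy": 0,"dz": 0,"ax": 0,"ay": 0,"az": 0},{"fingers": 1,"dx": 0,"dy": 0,"dz": 0,"ax": 0,"ay": 0,"az": 0},{"fingers": 1,"dx": 0,"dy": 0,"dz": 0,"ax": 0,"ay": 0,"az": 0}])

```text
time: 3.15
tool_pos: [0.4821, -0.3265, 0.0613]
tcp_rot: [0.001, -0.496, 0.868, -0.001]
ft_force: [0.1, 1.9, 7.0]
opening: 0.0088
```

>>> apply_moves(steps=[{"fingers": 1,"dx": 0,"dy": 0,"dz": 0,"ax": 0,"ay": 0,"az": 0},{"fingers": 1,"dx": 0,"dy": 0,"dz": 0,"ax": 0,"ay": 0,"az": 0},{"fingers": 1,"dx": 0,"dy": 0,"dz": 0,"ax": 0,"ay": 0,"az": 0},{"fingers": 1,"dx": 0,"dy": 0,"dz": -0.05,"ax": 0,"ay": 0,"az": 0},{"fingers": 1,"dx": 0,"dy": 0,"dz": -0.1,"ax": 0,"ay": 0,"az": 0}])

```text
time: 3.65
tool_pos: [0.4809, -0.3264, 0.0705]
tcp_rot: [-0.0, -0.496, 0.868, 0.0]
ft_force: [-0.1, -0.4, -2.1]
opening: 0.0086
```

>>> apply_moves(steps=[{"fingers": 1,"dx": 0,"dy": 0,"dz": -0.25,"ax": 0,"ay": 0,"az": 0},{"fingers": 1,"dx": 0,"dy": 0,"dz": -0.55,"ax": 0,"ay": 0,"az": -0.05},{"fingers": 1,"dx": 0,"dy": 0,"dz": -0.85,"ax": 0,"ay": 0,"az": -0.12},{"fingers": 1,"dx": 0,"dy": 0,"dz": -1,"ax": 0,"ay": 0,"az": -0.2},{"fingers": 1,"dx": 0,"dy": 0,"dz": -1,"ax": 0,"ay": 0,"az": -0.28}])

```text
time: 4.15
tool_pos: [0.4823, -0.3273, 0.1733]
tcp_rot: [0.0, -0.675, 0.738, -0.002]
ft_force: [-0.0, -0.2, -2.3]
opening: 0.0087
```

>>> apply_moves(steps=[{"fingers": 1,"dx": 0,"dy": 0,"dz": -0.2,"ax": 0,"ay": 0,"az": -0.08},{"fingers": 1,"dx": 0,"dy": 0,"dz": -0.4,"ax": 0,"ay": 0,"az": -0.16},{"fingers": 1,"dx": 0,"dy": 0,"dz": -0.5,"ax": 0,"ay": 0,"az": -0.24},{"fingers": 1,"dx": 0,"dy": 0,"dz": -0.5,"ax": 0,"ay": 0,"az": -0.32},{"fingers": 1,"dx": 0,"dy": 0,"dz": -0.5,"ax": 0,"ay": 0,"az": -0.4}])

```text
time: 4.65
tool_pos: [0.481, -0.3267, 0.221]
tcp_rot: [0.0, 0.87, -0.493, 0.0]
ft_force: [-0.7, 0.0, -2.8]
opening: 0.0088
```

>>> apply_moves(steps=[{"fingers": 1,"dx": 0,"dy": 0,"dz": 0,"ax": 0,"ay": 0,"az": -0.08},{"fingers": 1,"dx": 0,"dy": 0,"dz": 0,"ax": 0,"ay": 0,"az": -0.16},{"fingers": 1,"dx": 0,"dy": 0,"dz": 0,"ax": 0,"ay": 0,"az": -0.24},{"fingers": 1,"dx": 0,"dy": 0,"dz": 0,"ax": 0,"ay": 0,"az": -0.32},{"fingers": 1,"dx": 0,"dy": 0,"dz": 0,"ax": 0,"ay": 0,"az": -0.4}])

```text
time: 5.15
tool_pos: [0.4807, -0.3266, 0.2204]
tcp_rot: [0.0, 0.98, -0.2, -0.0]
ft_force: [0.2, 0.3, -2.4]
opening: 0.0091
```

>>> apply_moves(steps=[{"fingers": 1,"dx": 0,"dy": 0,"dz": 0,"ax": 0,"ay": 0,"az": -0.06},{"fingers": 1,"dx": 0,"dy": 0,"dz": 0,"ax": 0,"ay": 0,"az": -0.084},{"fingers": 1,"dx": 0,"dy": 0,"dz": 0,"ax": 0,"ay": 0,"az": -0.084},{"fingers": 1,"dx": 0,"dy": 0,"dz": 0,"ax": 0,"ay": 0,"az": -0.084}])

```text
time: 5.55
tool_pos: [0.481, -0.3266, 0.2203]
tcp_rot: [0.0, 0.99, -0.138, -0.0]
ft_force: [-0.2, -0.4, -1.3]
opening: 0.0087
```

>>> apply_moves(steps=[{"fingers": 1,"dx": -0.03,"dy": -0.2,"dz": 0,"ax": 0,"ay": 0,"az": 0},{"fingers": 1,"dx": -0.08,"dy": -0.5,"dz": 0,"ax": 0,"ay": 0,"az": 0},{"fingers": 1,"dx": -0.14,"dy": -0.88,"dz": 0,"ax": 0,"ay": 0,"az": 0}])

```text
time: 5.85
tool_pos: [0.4913, -0.2385, 0.2202]
tcp_rot: [0.0, 0.99, -0.139, -0.0]
ft_force: [-0.1, -0.6, -1.9]
opening: 0.0089
```

>>> apply_moves(steps=[{"fingers": 1,"dx": -0.05,"dy": -0.33,"dz": 0,"ax": 0,"ay": 0,"az": 0},{"fingers": 1,"dx": -0.1,"dy": -0.66,"dz": 0,"ax": 0,"ay": 0,"az": 0},{"fingers": 1,"dx": -0.16,"dy": -1,"dz": 0,"ax": 0,"ay": 0,"az": 0}])

```text
time: 6.15
tool_pos: [0.5035, -0.1362, 0.2205]
tcp_rot: [0.0, 0.99, -0.138, 0.0]
ft_force: [0.9, 0.5, -2.0]
opening: 0.009
```

>>> apply_moves(steps=[{"fingers": 1,"dx": -0.05,"dy": -0.33,"dz": 0,"ax": 0,"ay": 0,"az": 0},{"fingers": 1,"dx": -0.1,"dy": -0.66,"dz": 0,"ax": 0,"ay": 0,"az": 0},{"fingers": 1,"dx": -0.14,"dy": -0.95,"dz": 0,"ax": 0,"ay": 0,"az": 0}])

```text
time: 6.45
tool_pos: [0.5159, -0.0403, 0.2206]
tcp_rot: [0.0, 0.99, -0.138, 0.0]
ft_force: [0.6, 0.0, -1.0]
opening: 0.0092
```

>>> apply_moves(steps=[{"fingers": 1,"dx": -0.05,"dy": -0.3,"dz": 0,"ax": 0,"ay": 0,"az": 0},{"fingers": 1,"dx": -0.09,"dy": -0.55,"dz": 0,"ax": 0,"ay": 0,"az": 0},{"fingers": 1,"dx": -0.11,"dy": -0.7,"dz": 0,"ax": 0,"ay": 0,"az": 0},{"fingers": 1,"dx": -0.11,"dy": -0.7,"dz": 0,"ax": 0,"ay": 0,"az": 0},{"fingers": 1,"dx": -0.11,"dy": -0.7,"dz": 0,"ax": 0,"ay": 0,"az": 0}])

```text
time: 6.95
tool_pos: [0.5243, 0.0278, 0.2203]
tcp_rot: [0.0, 0.991, -0.137, -0.0]
ft_force: [0.5, -0.4, -2.2]
opening: 0.009
```

```bash
python3 - <<'E'
from plant import *
from h import *
s=state();print(s['time'],s['tool_pos'],s['tcp_rot'])
a=read_camera("wrist");b=read_camera("top")
b=cv2.resize(b[130:280,220:430],(640,457),interpolation=cv2.INTER_CUBIC)
cv2.imwrite("pics/a2.png",cv2.resize(np.hstack([a[:,:],cv2.resize(b,(560,400))]),(800,267)))
cv2.imwrite("pics/w2.png",a)
E
```

```text
6.95 [0.52430866 0.02779402 0.22028181] [ 3.36356946e-04  9.90502236e-01 -1.37496200e-01 -5.04328951e-05]
```

View pics/a2.png

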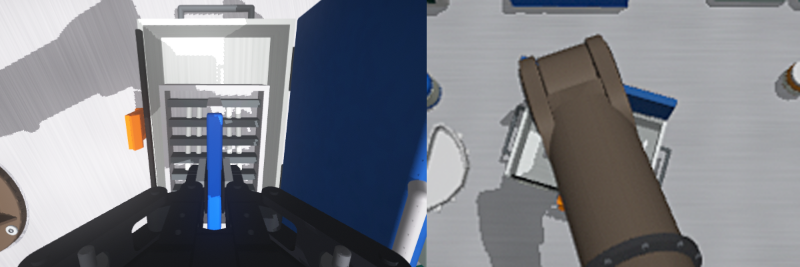

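The tray hangs centred over the container and aligned with it. I'll check the wrist's clearance to the lid from the scene camera.

```bash
python3 - <<'E'
from plant import *
from h import *
a=read_camera("scene")[20:290,200:500]
cv2.imwrite("pics/s2.png",cv2.resize(a,None,fx=2,fy=2,interpolation=cv2.INTER_CUBIC))
E
```

```text
(no output)
```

View pics/s2.png

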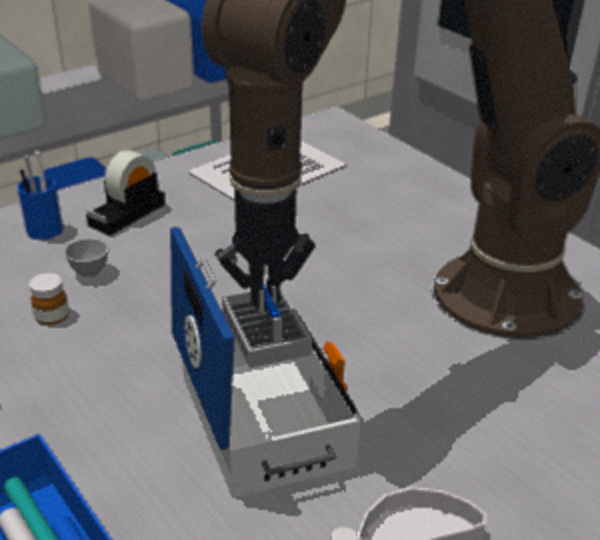

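The wrist above the jaws is a slim vertical cylinder, clear of the lid. I'll lower, shifted slightly towards the front.

>>> apply_moves(steps=[{"fingers": 1,"dx": -0.05,"dy": 0,"dz": 0.2,"ax": 0,"ay": 0,"az": 0},{"fingers": 1,"dx": -0.1,"dy": 0,"dz": 0.4,"ax": 0,"ay": 0,"az": 0},{"fingers": 1,"dx": -0.1,"dy": 0,"dz": 0.6,"ax": 0,"ay": 0,"az": 0},{"fingers": 1,"dx": -0.1,"dy": 0,"dz": 0.8,"ax": 0,"ay": 0,"az": 0},{"fingers": 1,"dx": -0.1,"dy": 0,"dz": 1,"ax": 0,"ay": 0,"az": 0}])

```text
time: 7.6
tool_pos: [0.5149, 0.0297, 0.1196]
tcp_rot: [0.0, 0.99, -0.138, 0.0]
ft_force: [0.0, -0.2, -2.5]
opening: 0.0089
```

>>> apply_moves(steps=[{"fingers": 1,"dx": 0,"dy": 0,"dz": 0.15,"ax": 0,"ay": 0,"az": 0},{"fingers": 1,"dx": 0,"dy": 0,"dz": 0.3,"ax": 0,"ay": 0,"az": 0},{"fingers": 1,"dx": 0,"dy": 0,"dz": 0.42,"ax": 0,"ay": 0,"az": 0},{"fingers": 1,"dx": 0,"dy": 0,"dz": 0.5,"ax": 0,"ay": 0,"az": 0},{"fingers": 1,"dx": 0,"dy": 0,"dz": 0.5,"ax": 0,"ay": 0,"az": 0}])

```text
time: 8.1
tool_pos: [0.5143, 0.0304, 0.0695]
tcp_rot: [0.0, 0.99, -0.138, -0.001]
ft_force: [-0.1, -0.3, -1.7]
opening: 0.0091
```

>>> apply_moves(steps=[{"fingers": 1,"dx": 0,"dy": 0,"dz": 0.01,"ax": 0,"ay": 0,"az": 0},{"fingers": 1,"dx": 0,"dy": 0,"dz": 0.02,"ax": 0,"ay": 0,"az": 0},{"fingers": 1,"dx": 0,"dy": 0,"dz": 0.03,"ax": 0,"ay": 0,"az": 0},{"fingers": 1,"dx": 0,"dy": 0,"dz": 0.035,"ax": 0,"ay": 0,"az": 0},{"fingers": 1,"dx": 0,"dy": 0,"dz": 0.035,"ax": 0,"ay": 0,"az": 0}])

```text
time: 8.6
tool_pos: [0.5149, 0.031, 0.0673]
tcp_rot: [0.0, 0.991, -0.137, 0.0]
ft_force: [-2.0, -0.4, 4.2]
opening: 0.0089
```

The tray is on the floor, with the wrist force now upward. Release and retreat.

>>> apply_moves(steps=[{"fingers": 0.7,"dx": 0,"dy": 0,"dz": 0,"ax": 0,"ay": 0,"az": 0},{"fingers": 0.5,"dx": 0,"dy": 0,"dz": 0,"ax": 0,"ay": 0,"az": 0},{"fingers": 0.5,"dx": 0,"dy": 0,"dz": 0,"ax": 0,"ay": 0,"az": 0},{"fingers": 0.5,"dx": 0,"dy": 0,"dz": 0,"ax": 0,"ay": 0,"az": 0}])

```text
time: 9.0
tool_pos: [0.5149, 0.0309, 0.0668]
tcp_rot: [-0.0, 0.991, -0.137, 0.0]
ft_force: [-0.3, -0.7, 0.5]
opening: 0.0423
```

>>> apply_moves(steps=[{"fingers": 0.5,"dx": 0,"dy": 0,"dz": -0.2,"ax": 0,"ay": 0,"az": 0},{"fingers": 0.5,"dx": 0,"dy": 0,"dz": -0.4,"ax": 0,"ay": 0,"az": 0},{"fingers": 0.5,"dx": 0,"dy": 0,"dz": -0.7,"ax": 0,"ay": 0,"az": 0},{"fingers": 0.5,"dx": 0,"dy": 0,"dz": -1,"ax": 0,"ay": 0,"az": 0}])

```text
time: 9.4
tool_pos: [0.5144, 0.0309, 0.1676]
tcp_rot: [0.0, 0.991, -0.137, -0.0]
ft_force: [0.6, -0.6, 0.0]
opening: 0.0425
```

```bash
python3 - <<'E'
from plant import *
from h import *
s=state();print(s['time'],s['tool_pos'],s['ft_force'],s['qpos'].round(3))
ci=camera_info("wrist");np.save("ci3.npy",ci);a=read_camera("wrist")
cv2.imwrite("pics/w3.png",a)
E
```

```text
9.4 [0.51441358 0.03094289 0.16756664] [ 0.64801312 -0.5851045   0.01850465] [ 0.203  0.393 -0.478  1.907  0.227  0.895 -0.662]
```

View pics/w3.png

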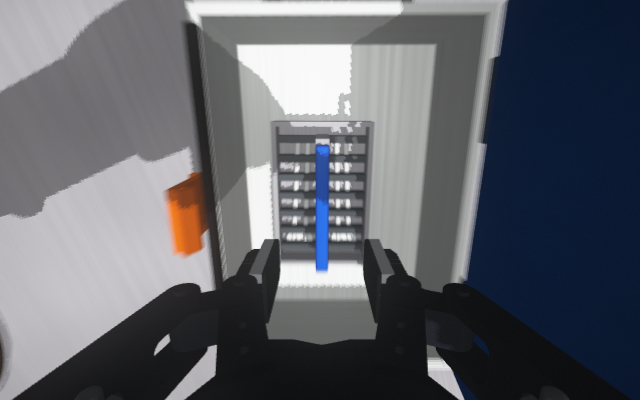

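The tray stands upright in the container, clear of all walls. The rim's far corners are at about (190,5) and (505,2), which I'll use to refine the container's pose.

```bash
python3 - <<'E'
from h import *
ci=np.load("ci3.npy",allow_pickle=True).item()
a,b=unproj(ci,(190,5),.09),unproj(ci,(505,2),.09);v=b-a
print(a,b,np.linalg.norm(v),"yaw",np.arctan2(v[1],v[0]))
c=unproj(ci,(213,290),.09);print("front edge pt",c, "yaw",np.arctan2(-(a-c)[0],(a-c)[1]))
psi=-.275;ex=np.array([np.cos(psi),np.sin(psi),0]);ey=np.array([-ex[1],ex[0],0])
C=(a+b)/2-.13*ey;print("C",C)
C0=np.array([.5237,.0289,.09])
for n,p in(("far corners",a),("",b),("front",c)):print(n,((p-C0)@ex).round(4),((p-C0)@ey).round(4))
d=np.array([.5149,.031,.09])-C0;print("tray",d@ex,d@ey)
E
```

```text
[0.47406063 0.17642979 0.09      ] [0.6528691  0.12758263 0.09      ] 0.18536050282361696 yaw -0.26667474913747174
front edge pt [ 0.41678764 -0.00648027  0.09      ] yaw -0.30345054826948725
C [0.52816376 0.02689093 0.09      ]
far corners -0.0878 0.1285
 0.0975 0.1301
front -0.0933 -0.0631
tray -0.00903959030673636 -0.00036852013019450064
```

>>> apply_moves(steps=[{"fingers": 1,"dx": 0,"dy": 0,"dz": -0.35,"ax": 0,"ay": 0,"az": 0},{"fingers": 1,"dx": 0,"dy": 0,"dz": -0.7,"ax": 0,"ay": 0,"az": 0},{"fingers": 1,"dx": 0,"dy": 0,"dz": -1,"ax": 0,"ay": 0,"az": 0},{"fingers": 1,"dx": 0,"dy": 0,"dz": -1,"ax": 0,"ay": 0,"az": 0}])

```text
time: 9.85
tool_pos: [0.5169, 0.0316, 0.2708]
tcp_rot: [-0.001, 0.991, -0.137, 0.003]
ft_force: [0.3, 0.9, -0.4]
opening: 0.0001
```

>>> apply_moves(steps=[{"fingers": 1,"dx": 0,"dy": 0,"dz": -0.25,"ax": 0,"ay": 0,"az": -0.08},{"fingers": 1,"dx": 0,"dy": 0,"dz": -0.5,"ax": 0,"ay": 0,"az": -0.16},{"fingers": 1,"dx": 0,"dy": 0,"dz": -0.75,"ax": 0,"ay": 0,"az": -0.24},{"fingers": 1,"dx": 0,"dy": 0,"dz": -0.75,"ax": 0,"ay": 0,"az": -0.32},{"fingers": 1,"dx": 0,"dy": 0,"dz": -0.75,"ax": 0,"ay": 0,"az": -0.4}])

```text
time: 10.35
tool_pos: [0.515, 0.0309, 0.3418]
tcp_rot: [0.0, 0.984, 0.178, 0.0]
ft_force: [-0.5, 0.7, -0.6]
opening: 0.0
```

>>> apply_moves(steps=[{"fingers": 1,"dx": 0,"dy": 0,"dz": 0,"ax": 0,"ay": 0,"az": -0.08},{"fingers": 1,"dx": 0,"dy": 0,"dz": 0,"ax": 0,"ay": 0,"az": -0.16},{"fingers": 1,"dx": 0,"dy": 0,"dz": 0,"ax": 0,"ay": 0,"az": -0.24},{"fingers": 1,"dx": 0,"dy": 0,"dz": 0,"ax": 0,"ay": 0,"az": -0.32},{"fingers": 1,"dx": 0,"dy": 0,"dz": 0,"ax": 0,"ay": 0,"az": -0.4}])

```text
time: 10.85
tool_pos: [0.5146, 0.0308, 0.3409]
tcp_rot: [-0.0, 0.881, 0.473, -0.0]
ft_force: [-0.1, 0.0, 0.2]
opening: -0.0002
```

>>> apply_moves(steps=[{"fingers": 1,"dx": 0,"dy": 0,"dz": 0,"ax": 0,"ay": 0,"az": -0.08},{"fingers": 1,"dx": 0,"dy": 0,"dz": 0,"ax": 0,"ay": 0,"az": -0.16},{"fingers": 1,"dx": 0,"dy": 0,"dz": 0,"ax": 0,"ay": 0,"az": -0.2},{"fingers": 1,"dx": 0,"dy": 0,"dz": 0,"ax": 0,"ay": 0,"az": -0.2},{"fingers": 1,"dx": 0,"dy": 0,"dz": 0,"ax": 0,"ay": 0,"az": -0.2}])

```text
time: 11.35
tool_pos: [0.5147, 0.0308, 0.3412]
tcp_rot: [-0.0, 0.798, 0.602, -0.0]
ft_force: [-0.5, -0.6, -0.1]
opening: 0.0
```

>>> apply_moves(steps=[{"fingers": 1,"dx": 0,"dy": 0.25,"dz": 0,"ax": 0,"ay": 0,"az": 0},{"fingers": 1,"dx": 0,"dy": 0.5,"dz": 0,"ax": 0,"ay": 0,"az": 0},{"fingers": 1,"dx": 0,"dy": 0.8,"dz": 0,"ax": 0,"ay": 0,"az": 0}])

```text
time: 11.65
tool_pos: [0.5923, 0.0091, 0.3418]
tcp_rot: [0.0, 0.798, 0.603, -0.0]
ft_force: [-0.0, -0.4, 0.1]
opening: 0.0001
```

>>> apply_moves(steps=[{"fingers": 1,"dx": 0,"dy": 0.3,"dz": 0,"ax": 0,"ay": 0,"az": 0},{"fingers": 1,"dx": 0,"dy": 0.55,"dz": 0,"ax": 0,"ay": 0,"az": 0},{"fingers": 1,"dx": 0,"dy": 0.77,"dz": 0,"ax": 0,"ay": 0,"az": 0},{"fingers": 1,"dx": 0,"dy": 0.77,"dz": 0,"ax": 0,"ay": 0,"az": 0}])

```text
time: 12.05
tool_pos: [0.6677, -0.0132, 0.34]
tcp_rot: [-0.0, 0.799, 0.602, -0.0]
ft_force: [0.3, 0.1, -0.3]
opening: 0.0
```

>>> apply_moves(steps=[{"fingers": 1,"dx": 0,"dy": 0,"dz": 0.25,"ax": 0,"ay": 0,"az": 0},{"fingers": 1,"dx": 0,"dy": 0,"dz": 0.5,"ax": 0,"ay": 0,"az": 0},{"fingers": 1,"dx": 0,"dy": 0,"dz": 0.7,"ax": 0,"ay": 0,"az": 0},{"fingers": 1,"dx": 0,"dy": 0,"dz": 0.82,"ax": 0,"ay": 0,"az": 0},{"fingers": 1,"dx": 0,"dy": 0,"dz": 0.82,"ax": 0,"ay": 0,"az": 0}])

```text
time: 12.55
tool_pos: [0.6647, -0.0119, 0.2582]
tcp_rot: [-0.001, 0.798, 0.603, -0.001]
ft_force: [-0.8, -0.1, 0.5]
opening: 0.0003
```

```bash
python3 - <<'E'
from plant import *
from h import *
s=state();print(s['time'],s['tool_pos'],s['ft_force'],s['qpos'].round(2))
a=read_camera("scene")[20:290,200:500]
cv2.imwrite("pics/s4.png",cv2.resize(a,None,fx=2,fy=2,interpolation=cv2.INTER_CUBIC))
E
```

```text
12.55 [ 0.66470198 -0.01189314  0.25818453] [-0.84374924 -0.11204121  0.5114277 ] [ 0.35  0.59 -0.69  1.41  0.38  1.28  0.93]
```

View pics/s4.png

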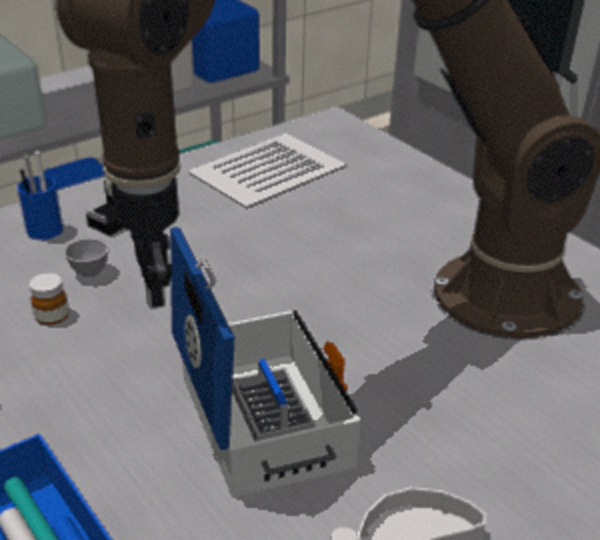

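Fingertips are behind the lid at pad height. I'll push it forward along its arc.

>>> apply_moves(steps=[{"fingers": 1,"dx": 0,"dy": -0.15,"dz": 0,"ax": 0,"ay": 0,"az": 0},{"fingers": 1,"dx": 0,"dy": -0.3,"dz": 0,"ax": 0,"ay": 0,"az": 0},{"fingers": 1,"dx": 0,"dy": -0.42,"dz": 0,"ax": 0,"ay": 0,"az": 0},{"fingers": 1,"dx": 0,"dy": -0.54,"dz": 0,"ax": 0,"ay": 0,"az": 0},{"fingers": 1,"dx": 0,"dy": -0.66,"dz": 0,"ax": 0,"ay": 0,"az": 0}])

```text
time: 13.1
tool_pos: [0.6023, 0.0065, 0.2609]
tcp_rot: [0.001, 0.798, 0.603, 0.001]
ft_force: [1.7, -0.0, -0.5]
opening: 0.0
```

>>> apply_moves(steps=[{"fingers": 1,"dx": 0,"dy": -0.1,"dz": 0.02,"ax": 0,"ay": 0,"az": 0},{"fingers": 1,"dx": 0,"dy": -0.2,"dz": 0.05,"ax": 0,"ay": 0,"az": 0},{"fingers": 1,"dx": 0,"dy": -0.38,"dz": 0.11,"ax": 0,"ay": 0,"az": 0},{"fingers": 1,"dx": 0,"dy": -0.55,"dz": 0.2,"ax": 0,"ay": 0,"az": 0},{"fingers": 1,"dx": 0,"dy": -0.71,"dz": 0.31,"ax": 0,"ay": 0,"az": 0}])

```text
time: 13.6
tool_pos: [0.5331, 0.0258, 0.2287]
tcp_rot: [0.0, 0.798, 0.603, 0.0]
ft_force: [1.3, 0.2, -0.2]
opening: -0.0
```

>>> apply_moves(steps=[{"fingers": 1,"dx": 0,"dy": -0.14,"dz": 0.13,"ax": 0,"ay": 0,"az": 0},{"fingers": 1,"dx": 0,"dy": -0.28,"dz": 0.29,"ax": 0,"ay": 0,"az": 0},{"fingers": 1,"dx": 0,"dy": -0.39,"dz": 0.46,"ax": 0,"ay": 0,"az": 0},{"fingers": 1,"dx": 0,"dy": -0.48,"dz": 0.63,"ax": 0,"ay": 0,"az": 0},{"fingers": 1,"dx": 0,"dy": -0.48,"dz": 0.63,"ax": 0,"ay": 0,"az": 0}])

```text
time: 14.1
tool_pos: [0.485, 0.0384, 0.164]
tcp_rot: [-0.001, 0.797, 0.604, -0.002]
ft_force: [0.0, 0.0, -0.0]
opening: 0.0002
```

```bash
python3 - <<'E'
from plant import *
from h import *
s=state();print(s['time'],s['tool_pos'],s['ft_force'],s['qpos'].round(2))
d=s['tool_pos']-[.526,.028,0];ps=-.275;print("X",d[0]*np.cos(ps)+d[1]*np.sin(ps),"Y",-d[0]*np.sin(ps)+d[1]*np.cos(ps))
a=read_camera("scene")[20:290,200:500]
cv2.imwrite("pics/s5.png",cv2.resize(a,None,fx=2,fy=2,interpolation=cv2.INTER_CUBIC))
E
```

```text
14.1 [0.48500469 0.03842641 0.16398367] [ 0.04301036  0.02162625 -0.02640376] [ 0.39  0.41 -0.75  1.96  0.35  0.91  0.76]
X -0.04228618267775443 Y -0.0010975078946722783
```

View pics/s5.png

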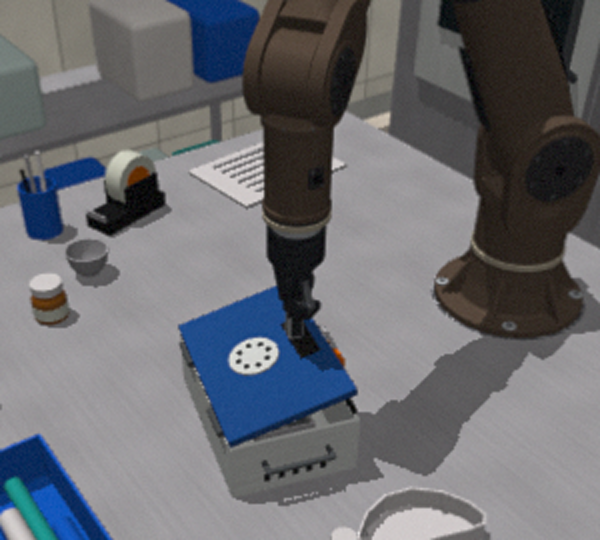

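The lid is down to about 15° and the tip is on the pad. Next is down to the clip, then a slow press.

>>> apply_moves(steps=[{"fingers": 1,"dx": 0,"dy": -0.06,"dz": 0.07,"ax": 0,"ay": 0,"az": 0},{"fingers": 1,"dx": 0,"dy": -0.11,"dz": 0.14,"ax": 0,"ay": 0,"az": 0},{"fingers": 1,"dx": 0,"dy": -0.16,"dz": 0.2,"ax": 0,"ay": 0,"az": 0},{"fingers": 1,"dx": 0,"dy": -0.18,"dz": 0.25,"ax": 0,"ay": 0,"az": 0}])

```text
time: 14.55
tool_pos: [0.47, 0.0435, 0.1404]
tcp_rot: [0.0, 0.797, 0.603, -0.0]
ft_force: [1.5, -1.0, 3.3]
opening: -0.0
```

>>> apply_moves(steps=[{"fingers": 1,"dx": 0,"dy": 0,"dz": 0.015,"ax": 0,"ay": 0,"az": 0},{"fingers": 1,"dx": 0,"dy": 0,"dz": 0.03,"ax": 0,"ay": 0,"az": 0},{"fingers": 1,"dx": 0,"dy": 0,"dz": 0.045,"ax": 0,"ay": 0,"az": 0},{"fingers": 1,"dx": 0,"dy": 0,"dz": 0.06,"ax": 0,"ay": 0,"az": 0}])

```text
time: 14.95
tool_pos: [0.4697, 0.0437, 0.1348]
tcp_rot: [-0.0, 0.797, 0.603, -0.001]
ft_force: [-5.0, 1.2, 6.8]
opening: -0.0003
```

>>> apply_moves(steps=[{"fingers": 1,"dx": 0,"dy": 0,"dz": 0.01,"ax": 0,"ay": 0,"az": 0},{"fingers": 1,"dx": 0,"dy": 0,"dz": 0.02,"ax": 0,"ay": 0,"az": 0},{"fingers": 1,"dx": 0,"dy": 0,"dz": 0.03,"ax": 0,"ay": 0,"az": 0}])

```text
time: 15.25
tool_pos: [0.4701, 0.0436, 0.1318]
tcp_rot: [-0.0, 0.797, 0.603, -0.0]
ft_force: [-4.9, 1.4, 8.0]
opening: 0.0002
```

>>> apply_moves(steps=[{"fingers": 1,"dx": 0,"dy": 0,"dz": 0.01,"ax": 0,"ay": 0,"az": 0},{"fingers": 1,"dx": 0,"dy": 0,"dz": 0.02,"ax": 0,"ay": 0,"az": 0},{"fingers": 1,"dx": 0,"dy": 0,"dz": 0.03,"ax": 0,"ay": 0,"az": 0}])

```text
time: 15.55
tool_pos: [0.4698, 0.0438, 0.129]
tcp_rot: [-0.0, 0.797, 0.603, -0.001]
ft_force: [-7.4, 1.5, 11.1]
opening: -0.0001
```

>>> apply_moves(steps=[{"fingers": 1,"dx": 0,"dy": 0,"dz": 0.01,"ax": 0,"ay": 0,"az": 0},{"fingers": 1,"dx": 0,"dy": 0,"dz": 0.015,"ax": 0,"ay": 0,"az": 0},{"fingers": 1,"dx": 0,"dy": 0,"dz": 0.015,"ax": 0,"ay": 0,"az": 0}])

```text
time: 15.85
tool_pos: [0.4696, 0.0438, 0.1276]
tcp_rot: [-0.0, 0.797, 0.603, -0.001]
ft_force: [-7.0, 0.4, 12.5]
opening: 0.0
```

>>> apply_moves(steps=[{"fingers": 1,"dx": 0,"dy": 0,"dz": 0.005,"ax": 0,"ay": 0,"az": 0},{"fingers": 1,"dx": 0,"dy": 0,"dz": 0.01,"ax": 0,"ay": 0,"az": 0},{"fingers": 1,"dx": 0,"dy": 0,"dz": 0.01,"ax": 0,"ay": 0,"az": 0}])

```text
time: 16.15
tool_pos: [0.4695, 0.0438, 0.1267]
tcp_rot: [-0.0, 0.797, 0.603, -0.001]
ft_force: [-8.5, 1.2, 15.2]
opening: -0.0002
```

>>> apply_moves(steps=[{"fingers": 1,"dx": 0,"dy": 0,"dz": 0.005,"ax": 0,"ay": 0,"az": 0},{"fingers": 1,"dx": 0,"dy": 0,"dz": 0.01,"ax": 0,"ay": 0,"az": 0},{"fingers": 1,"dx": 0,"dy": 0,"dz": 0.01,"ax": 0,"ay": 0,"az": 0}])

```text
time: 16.45
tool_pos: [0.4695, 0.0439, 0.1263]
tcp_rot: [0.0, 0.797, 0.604, -0.001]
ft_force: [-12.7, -0.6, 25.7]
opening: -0.0001
```

The force has jumped at the hard stop, so the clip should have caught. I'll lift off and check.

>>> apply_moves(steps=[{"fingers": 1,"dx": 0,"dy": 0,"dz": -0.02,"ax": 0,"ay": 0,"az": 0},{"fingers": 1,"dx": 0,"dy": 0,"dz": -0.06,"ax": 0,"ay": 0,"az": 0},{"fingers": 1,"dx": 0,"dy": 0,"dz": -0.3,"ax": 0,"ay": 0,"az": 0},{"fingers": 1,"dx": 0,"dy": 0,"dz": -0.7,"ax": 0,"ay": 0,"az": 0},{"fingers": 1,"dx": 0,"dy": 0,"dz": -1,"ax": 0,"ay": 0,"az": 0}])

```text
time: 16.95
tool_pos: [0.471, 0.0436, 0.227]
tcp_rot: [0.0, 0.797, 0.603, 0.001]
ft_force: [0.5, -0.2, -0.2]
opening: -0.0002
```

>>> apply_moves(steps=[{"fingers": 1,"dx": -0.3,"dy": 0,"dz": -0.2,"ax": 0,"ay": 0,"az": 0},{"fingers": 1,"dx": -0.7,"dy": 0,"dz": -0.3,"ax": 0,"ay": 0,"az": 0},{"fingers": 1,"dx": -1,"dy": 0,"dz": -0.3,"ax": 0,"ay": 0,"az": 0}])

```text
time: 17.25
tool_pos: [0.4439, -0.0548, 0.2568]
tcp_rot: [0.001, 0.798, 0.603, 0.001]
ft_force: [0.4, -0.2, 0.1]
opening: 0.0002
```

>>> apply_moves(steps=[{"fingers": 1,"dx": -0.4,"dy": 0,"dz": 0,"ax": 0,"ay": 0,"az": 0},{"fingers": 1,"dx": -0.8,"dy": 0,"dz": 0,"ax": 0,"ay": 0,"az": 0},{"fingers": 1,"dx": -0.8,"dy": 0,"dz": 0,"ax": 0,"ay": 0,"az": 0}])

```text
time: 17.55
tool_pos: [0.42, -0.1356, 0.2549]
tcp_rot: [0.001, 0.8, 0.6, -0.001]
ft_force: [-0.2, 0.7, 0.0]
opening: -0.0001
```

```bash
python3 - <<'E'
from plant import *
from h import *
s=state();print(s['time'],s['tool_pos'],s['ft_force'])
S=read_camera("scene");ci=camera_info("scene")
cv2.imwrite("pics/scene6.png",S)
C=np.array([.526,.028,0]);ps=-.275;ex=np.array([np.cos(ps),np.sin(ps),0]);ey=np.array([-ex[1],ex[0],0])
# predicted outer-face front-edge corners (full-frame and crop px) for lid angles
for th in(.01,.03,.06,.1):
    print(th,[((project(ci,C+ex*(.09-.18*np.cos(th)+.014*np.sin(th))+sgn*.13*ey+np.array([0,0,.0925+.18*np.sin(th)+.014*np.cos(th)]))-[270,120])*4).round(0) for sgn in(1,-1)])
cv2.imwrite("pics/s6.png",cv2.resize(S[120:270,270:400],None,fx=4,fy=4,interpolation=cv2.INTER_CUBIC))
T=read_camera("top");cv2.imwrite("pics/top6.png",T)
E
```

```text
17.55 [ 0.41996692 -0.13556927  0.25490207] [-0.22533332  0.71562655  0.00651493]
0.01 [array([441., 415.]), array([306., 196.])]
0.03 [array([441., 411.]), array([306., 192.])]
0.06 [array([441., 405.]), array([305., 187.])]
0.1 [array([440., 397.]), array([304., 179.])]
```

View pics/s6.png

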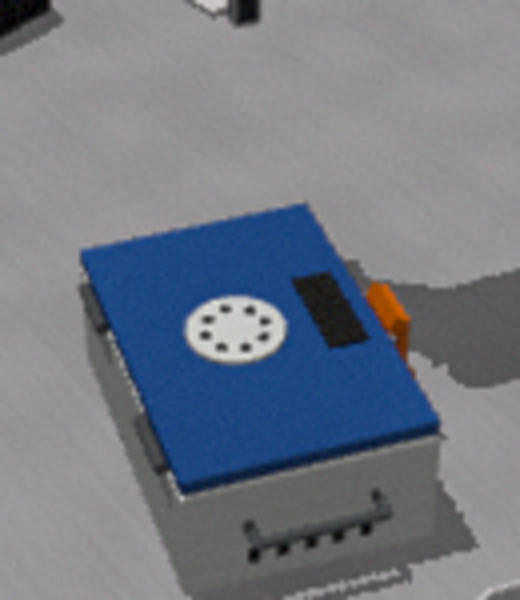

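View pics/top6.png

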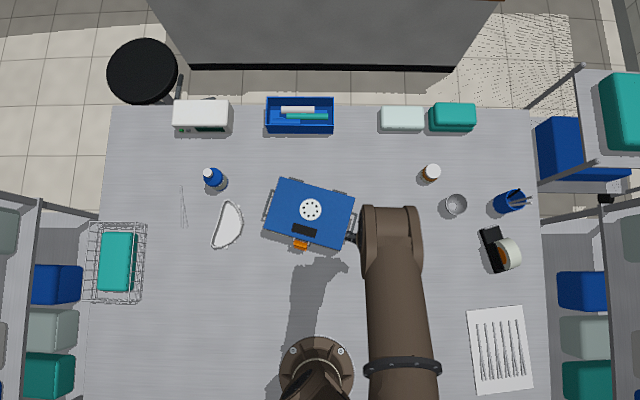

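The lid looks fully down, with the clip standing at its edge and everything else undisturbed. One pixel can't separate "held at 0.01" from "resting at 0.03", so I'll touch the pad to measure its height.

>>> apply_moves(steps=[{"fingers": 1,"dx": 0.4,"dy": 0,"dz": 0,"ax": 0,"ay": 0,"az": 0},{"fingers": 1,"dx": 0.8,"dy": 0,"dz": 0,"ax": 0,"ay": 0,"az": 0},{"fingers": 1,"dx": 0.8,"dy": 0,"dz": 0,"ax": 0,"ay": 0,"az": 0}])

```text
time: 17.95
tool_pos: [0.4449, -0.0459, 0.2561]
tcp_rot: [-0.0, 0.795, 0.607, 0.002]
ft_force: [1.3, -0.6, 0.9]
opening: 0.0002
```

>>> apply_moves(steps=[{"fingers": 1,"dx": 0.4,"dy": 0,"dz": 0.2,"ax": 0,"ay": 0,"az": 0},{"fingers": 1,"dx": 0.8,"dy": 0,"dz": 0.4,"ax": 0,"ay": 0,"az": 0},{"fingers": 1,"dx": 1,"dy": 0,"dz": 0.7,"ax": 0,"ay": 0,"az": 0},{"fingers": 1,"dx": 1,"dy": 0,"dz": 1,"ax": 0,"ay": 0,"az": 0},{"fingers": 1,"dx": 1,"dy": 0,"dz": 1,"ax": 0,"ay": 0,"az": 0}])

```text
time: 18.45
tool_pos: [0.4683, 0.0448, 0.1524]
tcp_rot: [-0.002, 0.796, 0.605, -0.002]
ft_force: [0.0, 0.2, -0.3]
opening: 0.0001
```

>>> apply_moves(steps=[{"fingers": 1,"dx": 0,"dy": 0,"dz": 0.1,"ax": 0,"ay": 0,"az": 0},{"fingers": 1,"dx": 0,"dy": 0,"dz": 0.2,"ax": 0,"ay": 0,"az": 0},{"fingers": 1,"dx": 0,"dy": 0,"dz": 0.23,"ax": 0,"ay": 0,"az": 0},{"fingers": 1,"dx": 0,"dy": 0,"dz": 0.23,"ax": 0,"ay": 0,"az": 0}])

```text
time: 18.85
tool_pos: [0.4706, 0.043, 0.1324]
tcp_rot: [0.0, 0.798, 0.603, -0.0]
ft_force: [-0.5, 0.7, 1.5]
opening: -0.0001
```

>>> apply_moves(steps=[{"fingers": 1,"dx": 0,"dy": 0,"dz": 0.01,"ax": 0,"ay": 0,"az": 0},{"fingers": 1,"dx": 0,"dy": 0,"dz": 0.02,"ax": 0,"ay": 0,"az": 0},{"fingers": 1,"dx": 0,"dy": 0,"dz": 0.02,"ax": 0,"ay": 0,"az": 0}])

```text
time: 19.15
tool_pos: [0.4707, 0.0434, 0.1305]
tcp_rot: [0.0, 0.798, 0.603, 0.0]
ft_force: [0.1, 1.3, -0.2]
opening: -0.0
```

>>> apply_moves(steps=[{"fingers": 1,"dx": 0,"dy": 0,"dz": 0.01,"ax": 0,"ay": 0,"az": 0},{"fingers": 1,"dx": 0,"dy": 0,"dz": 0.01,"ax": 0,"ay": 0,"az": 0},{"fingers": 1,"dx": 0,"dy": 0,"dz": 0.01,"ax": 0,"ay": 0,"az": 0}])

```text
time: 19.45
tool_pos: [0.4705, 0.0434, 0.1293]
tcp_rot: [0.0, 0.798, 0.603, 0.0]
ft_force: [-0.2, 0.4, 0.4]
opening: 0.0002
```

>>> apply_moves(steps=[{"fingers": 1,"dx": 0,"dy": 0,"dz": 0.01,"ax": 0,"ay": 0,"az": 0},{"fingers": 1,"dx": 0,"dy": 0,"dz": 0.01,"ax": 0,"ay": 0,"az": 0},{"fingers": 1,"dx": 0,"dy": 0,"dz": 0.01,"ax": 0,"ay": 0,"az": 0}])

```text
time: 19.75
tool_pos: [0.4706, 0.0435, 0.1284]
tcp_rot: [0.0, 0.798, 0.603, 0.0]
ft_force: [0.3, 0.6, 2.9]
opening: -0.0002
```

There's no force at 0.129, where the open lid had pushed back with 11 N, and contact comes only at about 0.1285. The lid is held at about 0.01–0.015, so it is caught. Retreat and check once more.

>>> apply_moves(steps=[{"fingers": 1,"dx": 0,"dy": 0,"dz": -0.05,"ax": 0,"ay": 0,"az": 0},{"fingers": 1,"dx": 0,"dy": 0,"dz": -0.3,"ax": 0,"ay": 0,"az": 0},{"fingers": 1,"dx": 0,"dy": 0,"dz": -0.65,"ax": 0,"ay": 0,"az": 0},{"fingers": 1,"dx": 0,"dy": 0,"dz": -1,"ax": 0,"ay": 0,"az": 0},{"fingers": 1,"dx": 0,"dy": 0,"dz": -1,"ax": 0,"ay": 0,"az": 0}])

```text
time: 20.25
tool_pos: [0.4727, 0.0445, 0.2325]
tcp_rot: [0.002, 0.797, 0.603, 0.003]
ft_force: [-0.2, 0.9, -0.5]
opening: 0.0001
```

```bash
python3 - <<'E'
from plant import *
s=state();print(s['time'],s['tool_pos'],s['ft_force'])
print(sign_off())
E
```

```text
20.25 [0.47270915 0.04447555 0.23254431] [-0.23397715  0.91482881 -0.4945816 ]
the job is handed in; nothing more can be done
None
```

The tray is upright on the container's floor, the lid is shut and held by the clip, and the job was handed in at 20.25 s.

- **Tray:** I gripped it by the blue handle, carried it over and released it near the middle of the container. The wrist picture after release showed it upright and clear of all the walls.
- **Lid:** I pushed it over from behind and pressed it down on the pad. It reached its stop at about 26 N straight down, or 29 N in all. That is above the expected 8–14 N, but below the 40 N limit.
- **Clip:** After lifting off, I touched the pad again. There was no force at TCP height 0.129 m, where the lid had pushed back with 11 N before it caught. Contact came only at about 0.1285 m, which puts the lid at about 0.01–0.015 rad, below the 0.03 it would rest at if not caught.
- **Other objects:** The last top picture showed everything else where it was, and the arm ended about 10 cm above the lid, touching nothing.

The touch is the evidence that the clip holds, because the scene picture was too coarse to tell held from resting just above. I took no picture after that touch.

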